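# Bench scraper back into the wooden block

### The job

Somebody has parked the red-handled bench scraper in the black tablet stand. Lift it out and slide it blade first into the long slot of the wooden pen block, lowering it (not dropping it) until the blade rests on the bottom of the slot, then let go of it. Leave the lunch tin and the glass jar standing where they are.

Things in the scene. Friction and masses are not known exactly. Their poses are not given: they have to be found in the camera images.
- scraper_grip (a point): Centre of the scraper's red handle, a bar 24 (x) x 104 (y) x 30 mm high. Below it a flat steel blade 4 mm thick (x), 100 wide (y); its lower edge is 100 mm under this point. z up; about 220 g. Starts upright, blade down in the fixed black stand's groove (8 wide, 38 deep, its walls' top 50 mm above the counter), so the handle's centre is 112 mm up. Stand base 110 x 130, same yaw.
- slot_mouth (a point): Centre of the slot's mouth in the wooden block, level with its top, 80 mm above the counter. x across the slot, y along it, z up. Slot 22 wide, 130 long, 60 mm deep: blade on its bottom = handle centre 40 mm above this point. Either way round; it may lean once released. Block fixed, 90 x 200, reaching 80 mm to -y, 120 to +y; 98 to 106 mm to +y three pens stick up 48 mm.
- tin_center (a point): Centre of the closed stainless steel lunch tin, a bystander standing loose on the countertop: 110 mm (x) by 161 mm (y, over its clips), 57 mm high. z up.
- jar_center (a point): Centre of the glass storage jar with dark twist cap, a bystander standing loose on the countertop: 80 mm in diameter, 100 mm high. z up. A flat blue trivet, 150 mm across and 8 mm high, fixed, lies in the same row.
Things that resemble listed ones, but are neither listed nor needed, are in the scene too. There is more than one size of the part that bears slot_mouth; the job needs the middle-sized.

How it is judged (in metres and radians):
On the way:
1. the scraper is lifted clear out of the tablet stand (height (world z) of scraper_grip above 0.165 m), for 0.1 s.
At the end, for the whole second after the job is handed in: The scraper stands blade down in the slot of the wooden block, its blade on the slot's bottom (handle centre 25 to 48 mm above the slot mouth, within 35 mm of it across and 30 mm along the slot, leaning at most 0.36 rad, its blade along the slot to within 0.4 rad), released and at rest (z of scraper_grip in the frame of slot_mouth between 0.025 and 0.048 m and x of scraper_grip in the frame of slot_mouth between -0.035 and 0.035 m and y of scraper_grip in the frame of slot_mouth between -0.03 and 0.03 m and angle between the x axis of scraper_grip and the x axis of slot_mouth, either way round below 0.4 rad and angle between scraper_grip's own z axis and vertical below 0.36 rad and linear speed of scraper below 0.03 m/s); the robot touches nothing.
It fails at once if the scraper is dropped or rammed into the slot (faster than 0.6 m/s at the block) (linear speed of scraper above 0.6 m/s and horizontal distance between scraper_grip and slot_mouth below 0.04 m and z of scraper_grip in the frame of slot_mouth below 0.1 m).
It fails at once if the lunch tin or the jar is moved more than 30 mm or tipped (distance of any of tin_center, jar_center from where it was at the start of the episode above 0.03 m or angle between any of tin_center, jar_center's own z axis and vertical above 0.3 rad).
It also fails if it takes over 37 s, if anything falls off the work surface, if the arm or the gripper's body presses on something with over 40 N, if the wrist force passes 120 N, or if a joint passes its speed limit or range.

### The arm

A 6-joint arm with a two-finger parallel gripper is mounted at the origin on the work surface. World frame = base frame: x ahead of the robot, y to its left, z up, the work surface at z = 0. Lengths are in m, angles in degrees, forces in N, time in s.
With the tool pointing down it reaches from about 0.35 to 0.875 m from the base axis. Payload 4.2 kg.
Tool frame: the origin (TCP) lies midway between the tips of the shut fingers; the grasp point (between the pads) lies 19 mm behind it; z points along the fingers, y is the line along which they close (so a half turn about z gives the same grasp; the last joint's range is limited). The gripper opens to 87 mm and grips with 3 to 60 N. Pads are 19 mm wide; open, the fingers measure 117 mm over their backs; the gripper's body (75 mm by 190 mm) begins 51 mm behind the grasp point.
Start: joints at [-60.986, 22.042, 0.453, 0, -68.411, -14.817], TCP at [0.153, -0.606, 0.223] pointing down, gripper open.
Joint ranges: [-179.83, 179.83], [-69.29, 118.12], [-61.27, 80.66], [-181.25, 117.63], [-171.15, -9.14], [-177.46, 177.46]. Speed limits (degrees/s): [159.86, 159.86, 180, 180, 180, 180].

### API

Orientations are given as a 3x3 rotation matrix whose columns are the frame's x, y, z axes.
In Python, from station import r, cams gives the robot as it stands.
- The arm moves only by the tool play_rows, never from a script. Its argument "commands" is text: rows parted by semicolons, each of 6 numbers parted by spaces: the shift along the world's x, y, z normalised to -1 to 1, where 1 is 30 mm, then the turn, a rotation vector about the world's x, y, z normalised to -1 to 1, where 1 is 0.15 rad. A call has 1 to 20 rows; each row shifts and turns the commanded pose from where the row before left it; what a row does not reach is not made up. A row lasts 1/10 s, in which the tool goes at most 50 mm and 8.59 degrees, less where a joint would pass 70% of its speed; a pose out of reach is approached as far as the arm can. A call with a number of a shift or a turn outside -1 to 1 is refused whole. A call with a gripper value outside its range is refused whole. "grip" is the finger opening in mm, from 0 to 87, set as the call begins (left out, the last holds). The fingers move at their own pace and stop on an object; the grip force is fixed at half the most. Time passes only in rows, so rows that do not move let the fingers close. It gives the time, the measured TCP pose, the force, the opening and the grip force at its end, in the units of the state.
- r.sense(): the state, without advancing time (a new reading comes with each control period).
- cams.capture(name): name is "side" or "top"; returns (picture, depth): 420x560x3 uint8, blue, green, red; 420x560 float32, m along the optical axis (not along the pixel's ray), 0 where there is no reading.
- cams.camera_info(name): a dict with "mtx" (3x3 intrinsics, pixels), "R" (3x3) and "t" (3): a world point X has camera coordinates R X + t. Camera axes: x right, y down, z forward; pixel columns grow to the right and rows downward; lengths in m; the calibration is good to about 2 mm. A picture is of the moment at which its call begins. camera_info takes no time and is no camera call.
- r.finish_job(): hands the job in; it is judged then, once.
The state is a dict: "time_s": time; "joints": joint angles; "joint_velocities": joint speeds; "effort": joint torques, N m; "tcp_pos": TCP position; "ee_rot": TCP orientation; "wrist_force": force on the tool from outside, world axes, zero at the start; "moment": the same for the moment, N m; "gripper_width": opening from 0.0 (shut) to 1.0 (fully open); "gripper_force": force on a finger pad.
Only numpy, scipy, OpenCV 4.12 (cv2) and the standard library are available. Lean on these libraries where they do the work, as an engineer would, in place of code of your own. Each camera call takes 0.05 s, during which the arm holds its last target. There are 200 camera calls.

## Working session

There is one attempt and no reset: what is moved stays moved. The work goes in short steps, Python scripts to look and compute and a tool call to move; the robot and the scene stay as the last step left them, time stands still between calls to the robot, and variables do not carry over. Pictures are saved under pics/ and viewed, at most 10 in all, crops included, and the job is handed in when it is done.

Besides the shell and the picture viewer there is one more tool, called as a command line: name --argument value ..., lists and objects as JSON in quotes. play_rows: Moves the arm, as the interface text tells. Scaled input: -1 to 1 covers 30 mm each way for a shift and 0.15 rad each way for a turn. Its arguments: {"type":"object","properties":{"commands":{"type":"string"},"grip":{"type":"number"}},"required":["commands"]}

```bash
mkdir -p pics; cat > h.py <<'E'
import numpy as np,cv2
from station import r,cams
def cloud(n):
    p,d=cams.capture(n);i=cams.camera_info(n);K=np.array(i["mtx"]);R=np.array(i["R"]);t=np.array(i["t"])
    v,u=np.indices(d.shape);c=np.stack([(u-K[0,2])/K[0,0]*d,(v-K[1,2])/K[1,1]*d,d],-1)
    w=(c-t)@R; w[d==0]=np.nan
    return p,d,w
E
python3 - <<'E'
from h import *
for n in("side","top"):
    p,d,w=cloud(n);cv2.imwrite(f"pics/{n}0.png",p);np.savez(f"{n}0.npz",p=p,w=w)
    i=cams.camera_info(n);print(n,-np.array(i["R"]).T@i["t"])
E
```

```text
side [-0.02655351  0.66389797  0.6795155 ]
top [ 0.4149359  -0.05890092  1.5370877 ]
```

View pics/top0.png

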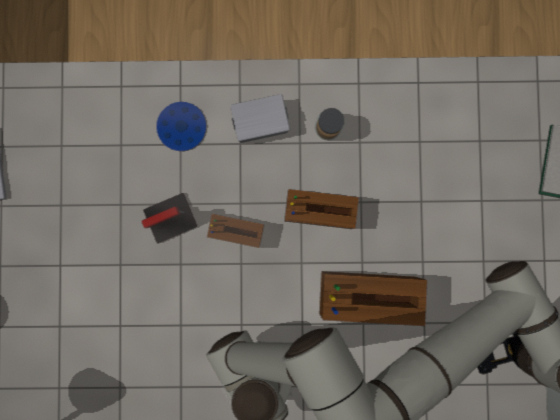

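View pics/side0.png

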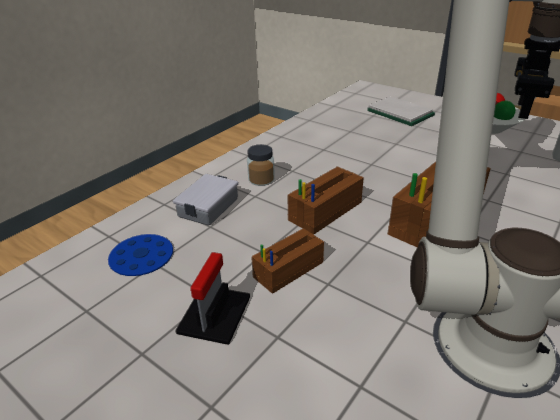

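Top view: the red handle is at (160,217), in the stand. There are three pen blocks: small (236,231), middle (321,209) and large (374,299). The tin is at (260,118), the jar at (330,123), and the trivet at (181,126). The red object at the far right of the side view (497,100) is only a bowl item. I choose the block at (321,209) and will check its size.

```bash
cat > m.py <<'E'
from h import *
D={n:np.load(f"{n}0.npz") for n in("side","top")}
def rect(m,w,name):
    q=w[m];q=q[~np.isnan(q).any(1)]
    if len(q)<10: print(name,"few",len(q));return
    z=np.percentile(q[:,2],[5,50,95]);rc=cv2.minAreaRect((q[:,:2]*1000).astype(np.float32))
    print(name,len(q),"z",z.round(3),"rect",np.round(rc[0],1),np.round(rc[1],1),round(rc[2],1))
for n in D:
    p=D[n]["p"].astype(int);w=D[n]["w"];b,g,R=p[...,0],p[...,1],p[...,2]
    red=(R>110)&(g<50)&(b<60)
    box=(w[...,1]>0.15) if n=="side" else np.indices(red.shape)[1]<200
    rect(red&box&(w[...,2]>.08),w,n+" red"); rect(red&box&(w[...,2]>.12),w,n+" redtop")
p=D["top"]["p"];w=D["top"]["w"]
for nm,(u0,u1,v0,v1),zl,zh in (("small",(200,272,208,252),.04,.075),("mid",(278,364,184,234),.07,.09),("large",(312,432,266,330),.07,.2),("stand",(138,200,190,246),.003,.06),("tin",(225,295,90,145),.045,.07),("jar",(312,348,105,142),.09,.11)):
    m=np.zeros(w.shape[:2],bool);m[v0:v1,u0:u1]=1
    rect(m&(w[...,2]>zl)&(w[...,2]<zh),w,nm)
    print(np.nanpercentile(w[v0:v1,u0:u1,2],[50,80,99]).round(3))
# mid: same from side by xy region
s=D["side"]["w"]
rect((s[...,2]>.07)&(s[...,2]<.088)&(s[...,0]>.4)&(s[...,0]<.62)&(s[...,1]>-.2)&(s[...,1]<.1),s,"side mid")
c=cv2.resize(p[170:260,130:370],None,fx=3.3,fy=3.3,interpolation=cv2.INTER_CUBIC);cv2.imwrite("pics/crop.png",c)
E
python3 m.py
```

```text
side red 436 z [0.12  0.126 0.128] rect [467.1 260.8] [ 20.2 102.4] 22.3
side redtop 416 z [0.124 0.126 0.128] rect [467.1 260.8] [ 20.2 102.4] 22.3
top red 224 z [0.122 0.127 0.132] rect [469.6 258.1] [18.  94.9] 22.2
top redtop 223 z [0.122 0.127 0.132] rect [469.6 258.1] [18.  94.9] 22.2
small 1066 z [0.056 0.061 0.067] rect [430.9  58.2] [152.5  68.4] 77.8
[0.004 0.061 0.069]
mid 1884 z [0.075 0.081 0.086] rect [ 490.  -187.9] [200.1  90.5] 82.8
[0.022 0.081 0.088]
large 4323 z [0.098 0.113 0.118] rect [ 237.5 -326.4] [281.9 126.9] 86.2
[0.108 0.114 0.171]
stand 1717 z [0.004 0.011 0.048] rect [471.9 257.8] [183.4 163.5] 89.4
[0.006 0.016 0.13 ]
tin 2040 z [0.052 0.057 0.063] rect [757.9 -15. ] [112.3 160.2] 12.2
[0.052 0.058 0.064]
jar 522 z [0.095 0.1   0.106] rect [ 736.7 -216.5] [70.9 70. ] 2.3
[0.049 0.1   0.107]
side mid 863 z [0.072 0.08  0.082] rect [ 494.9 -145. ] [119.8  92.6] 83.1
```

View pics/crop.png

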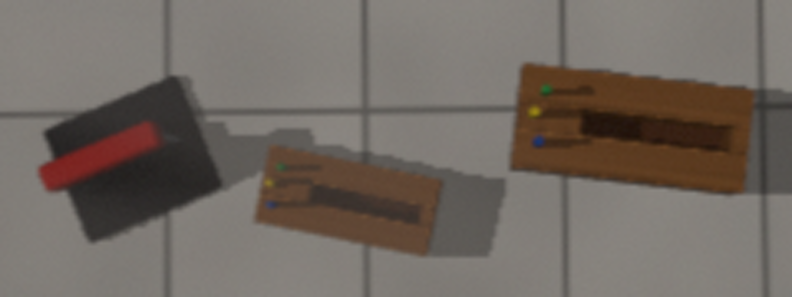

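The crop shows the red handle with ends at crop (45,180) and (155,135), alone in the stand. The chosen block is on the right, with its slot around crop (655,130) and three pens at its left end (540,115). It measures 200x90x80 mm, which matches the middle size. The small block measures 152x68 and the large one 282x127.

```bash
python3 - <<'E'
from h import *
s=r.sense();print(s["time_s"],s["tcp_pos"],np.round(s["ee_rot"],3),s["gripper_width"])
R=np.array(s["ee_rot"]);print("tool y yaw",np.degrees(np.arctan2(R[1,1],R[0,1])))
E
```

```text
0.1 [ 0.15319631 -0.60539119  0.22157939] [[-0.969 -0.245 -0.001]
 [-0.245  0.969  0.002]
 [ 0.     0.002 -1.   ]] 0.9985130736186031
tool y yaw 104.18848716720599
```

play_rows --commands "0.875 0.75 0.15 0 0 0.357;0.875 0.75 0.15 0 0 0.357;0.875 0.75 0.15 0 0 0.357;0.875 0.75 0.15 0 0 0.357;0.875 0.75 0.15 0 0 0.357;0.875 0.75 0.15 0 0 0.357;0.875 0.75 0.15 0 0 0.357;0.875 0.75 0.15 0 0 0.357;0.875 0.75 0.15 0 0 0.357;0.875 0.75 0.15 0 0 0.357;0.875 0.75 0.15 0 0 0.357;0.875 0.75 0.15 0 0 0.357" --grip 70

```text
time_s: 1.3
tcp_pos: [0.469, -0.3346, 0.2763]
ee_rot: [[-0.627, -0.779, -0.001], [-0.779, 0.627, 0.001], [0.0, 0.001, -1.0]]
wrist_force: [0.6, -0.7, 0.7]
gripper_width: 0.806
gripper_force: 0.0
```

play_rows --commands "0 0.99 0 0 0 0.357;0 0.99 0 0 0 0.357;0 0.99 0 0 0 0.357;0 0.99 0 0 0 0.357;0 0.99 0 0 0 0.357;0 0.99 0 0 0 0.357;0 0.99 0 0 0 0.357;0 0.99 0 0 0 0.357;0 0.99 0 0 0 0.357;0 0.99 0 0 0 0.357;0 0.99 0 0 0 0.357;0 0.99 0 0 0 0.357;0 0.99 0 0 0 0.357;0 0.99 0 0 0 0.357;0 0.99 0 0 0 0.357;0 0.99 0 0 0 0.357;0 0.99 0 0 0 0.357;0 0.99 0 0 0 0.357;0 0.99 0 0 0 0.357;0 0.99 0 0 0 0.357"

```text
time_s: 3.3
tcp_pos: [0.4679, 0.2592, 0.2761]
ee_rot: [[0.383, -0.924, -0.001], [-0.924, -0.383, -0.0], [0.0, 0.001, -1.0]]
wrist_force: [0.4, 0.2, -0.4]
gripper_width: 0.806
gripper_force: 0.0
```

```bash
python3 - <<'E'
from h import *
p,d,w=cloud("side");cv2.imwrite("pics/s1.png",cv2.resize(p[130:350,120:340],None,fx=2.7,fy=2.7,interpolation=cv2.INTER_CUBIC))
P=p.astype(int);m=(P[...,2]>110)&(P[...,1]<50)&(P[...,0]<60)&(w[...,1]>.15)&(w[...,2]>.124)
q=w[m];print(len(q),cv2.minAreaRect((q[:,:2]*1000).astype(np.float32)),np.median(q[:,2]))
E
```

```text
399 ((466.6493835449219, 261.9783935546875), (20.232357025146484, 98.760986328125), 22.162960052490234) 0.12654406831313547
```

View pics/s1.png

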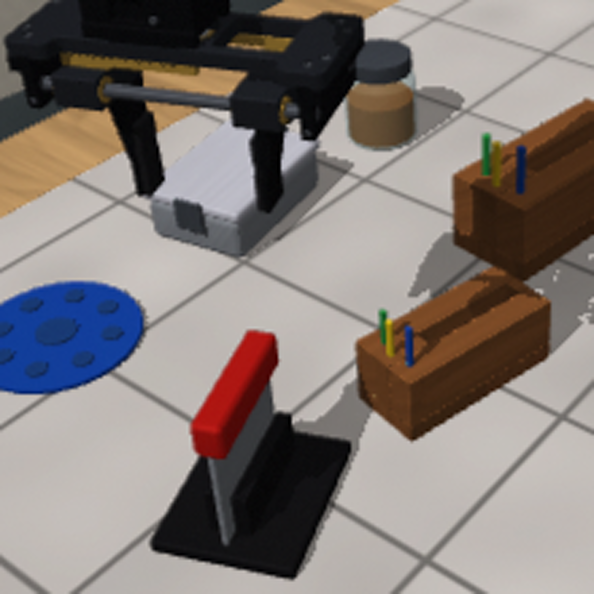

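The gripper is above the handle and its fingers straddle the bar (crop 235,390). I'm lowering it to the handle's centre and closing.

play_rows --commands "0 0.02 -0.6 0 0 0;0 0.02 -0.6 0 0 0;0 0 -0.6 0 0 0;0 0 -0.6 0 0 0;0 0 -0.6 0 0 0;0 0 -0.6 0 0 0;0 0 -0.6 0 0 0;0 0 -0.6 0 0 0;0 0 -0.6 0 0 0;0 0 -0.5 0 0 0;0 0 -0.2 0 0 0;0 0 0 0 0 0"

```text
time_s: 4.55
tcp_pos: [0.4678, 0.2588, 0.0926]
ee_rot: [[0.381, -0.925, -0.002], [-0.925, -0.381, -0.002], [0.001, 0.002, -1.0]]
wrist_force: [0.1, -1.0, 0.2]
gripper_width: 0.806
gripper_force: 0.0
```

play_rows --commands "0 0 0 0 0 0;0 0 0 0 0 0;0 0 0 0 0 0;0 0 0 0 0 0;0 0 0 0 0 0;0 0 0 0 0 0;0 0 0 0 0 0;0 0 0 0 0 0" --grip 10

```text
time_s: 5.35
tcp_pos: [0.4685, 0.2594, 0.0936]
ee_rot: [[0.381, -0.925, 0.0], [-0.925, -0.381, 0.0], [-0.0, -0.0, -1.0]]
wrist_force: [0.3, -0.2, 1.0]
gripper_width: 0.27
gripper_force: 29.8
```

play_rows --commands "0 0 0.3 0 0 0;0 0 0.6 0 0 0;0 0 0.8 0 0 0;0 0 0.8 0 0 0;0 0 0.8 0 0 0;0 0 0.8 0 0 0;0 0 0.8 0 0 0;0 0 0.8 0 0 0;0 0 0.5 0 0 0;0 0 0.2 0 0 0;0 0 0 0 0 0"

```text
time_s: 6.45
tcp_pos: [0.468, 0.2593, 0.2859]
ee_rot: [[0.381, -0.925, -0.0], [-0.925, -0.381, 0.001], [-0.001, -0.0, -1.0]]
wrist_force: [-0.9, -0.4, -3.9]
gripper_width: 0.274
gripper_force: 29.7
```

play_rows --commands "0.03 -0.4 0 0 0 -0.172;0.03 -0.8 0 0 0 -0.172;0.03 -0.8 0 0 0 -0.172;0.03 -0.8 0 0 0 -0.172;0.03 -0.8 0 0 0 -0.172;0.03 -0.8 0 0 0 -0.172;0.03 -0.8 0 0 0 -0.172;0.03 -0.8 0 0 0 -0.172;0.03 -0.8 0 0 0 -0.172;0.03 -0.8 0 0 0 -0.172;0.03 -0.8 0 0 0 -0.172;0.03 -0.8 0 0 0 -0.172;0.03 -0.8 0 0 0 -0.172;0.03 -0.8 0 0 0 -0.172;0.03 -0.8 0 0 0 -0.172;0.03 -0.8 0 0 0 -0.172;0.03 -0.8 0 0 0 -0.172;0.03 -0.8 0 0 0 -0.172;0.03 -0.8 0 0 0 -0.172;0.03 -0.8 0 0 0 -0.172"

```text
time_s: 8.45
tcp_pos: [0.4849, -0.2099, 0.284]
ee_rot: [[-0.128, -0.992, -0.004], [-0.992, 0.128, 0.001], [-0.0, 0.004, -1.0]]
wrist_force: [0.6, 0.3, -2.7]
gripper_width: 0.274
gripper_force: 29.7
```

```bash
python3 - <<'E'
from h import *
# slot mouth in the first top picture: points below the top, cast onto z=.08
D=np.load("top0.npz");i=cams.camera_info("top");K=np.array(i["mtx"]);R=np.array(i["R"]);C=-R.T@np.array(i["t"])
g=cv2.cvtColor(D["p"],cv2.COLOR_BGR2HSV)[...,2];m=np.zeros(g.shape,bool);m[196:222,300:354]=1
yy=np.array([.125,.992]);xx=np.array([.992,-.125]);c=np.array([.490,-.188])
def onp(u,v,z):
    d=R.T@np.linalg.inv(K)@np.array([u,v,1.]);return (C+d*(z-C[2])/d[2])[:2]
P=[]
for v,u in zip(*np.where(m&(g<75))):
    e=onp(u,v,.08)-c;P.append([e@xx,e@yy])
P=np.array(P)*1000
P=P[(abs(P[:,0])<20)];print("dark pts rel block centre",len(P),np.percentile(P,[2,50,98],axis=0).round(1))
p,d,w=cloud("side");cv2.imwrite("pics/s2.png",cv2.resize(p[60:260,230:430],None,fx=3,fy=3,interpolation=cv2.INTER_CUBIC))
Q=p.astype(int);m=(Q[...,2]>110)&(Q[...,1]<50)&(Q[...,0]<60)&(abs(w[...,1]+.2)<.12)&(w[...,2]>.2)
q=w[m];print(len(q),q.min(0),q.max(0),np.median(q,0))
m=(w[...,2]>.19)&(w[...,2]<.265)&(abs(w[...,0]-.485)<.04)&(abs(w[...,1]+.2)<.1)
q=w[m];print("blade",len(q));
if len(q)>20:
    e=q[:,:2]-np.array([.4849,-.2099]);print((e@xx).mean(),np.percentile(e@yy,[2,98]),cv2.minAreaRect((q[:,:2]*1000).astype(np.float32)))
    A=np.c_[q[:,1:],np.ones(len(q))];print("x = a y + b z + c",np.linalg.lstsq(A,q[:,0],rcond=None)[0])
E
```

```text
dark pts rel block centre 417 [[-16.9 -81.9]
 [  0.2 -14.3]
 [ 11.4  54.8]]
149 [ 0.47351352 -0.21903978  0.2926921 ] [ 0.49739113 -0.15308985  0.31946733] [ 0.48505862 -0.16423552  0.31599133]
blade 625
-0.001974348888166504 [-0.04879038  0.04950056] ((482.3338623046875, -209.87403869628906), (104.29975891113281, 9.640986442565918), 80.52843475341797)
x = a y + b z + c [ 0.13041485 -0.0201987   0.51500188]
```

View pics/s2.png

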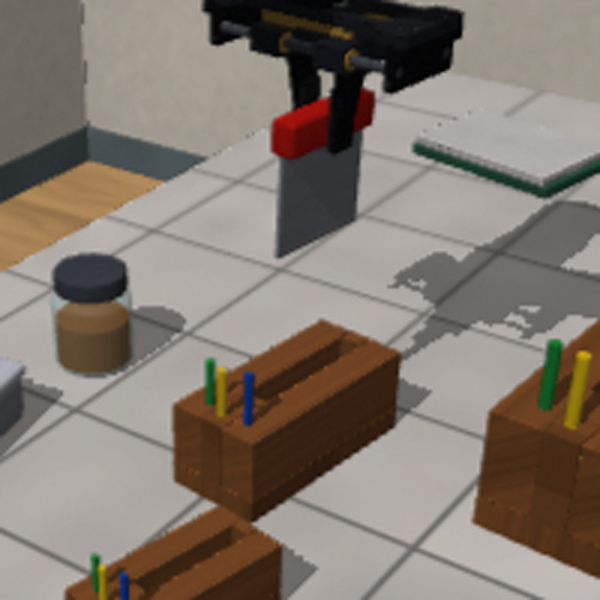

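The scraper hangs upright (crop 320,190) above the slot, and the blade is aligned with it to about 4 mm. I'm nudging it over and lowering.

play_rows --commands "0.12 0.07 -0.3 0 0 0;0 0 -0.5 0 0 0;0 0 -0.5 0 0 0;0 0 -0.5 0 0 0;0 0 -0.5 0 0 0;0 0 -0.5 0 0 0;0 0 -0.5 0 0 0;0 0 -0.3 0 0 0;0 0 -0.3 0 0 0;0 0 -0.2 0 0 0;0 0 -0.2 0 0 0;0 0 -0.2 0 0 0;0 0 0 0 0 0"

```text
time_s: 9.8
tcp_pos: [0.4894, -0.2065, 0.1498]
ee_rot: [[-0.125, -0.992, -0.001], [-0.992, 0.125, 0.0], [-0.0, 0.001, -1.0]]
wrist_force: [-0.2, -0.5, -2.5]
gripper_width: 0.274
gripper_force: 29.7
```

```bash
python3 - <<'E'
from h import *
p,d,w=cloud("side");cv2.imwrite("pics/s3.png",cv2.resize(p[100:260,260:420],None,fx=3.7,fy=3.7,interpolation=cv2.INTER_CUBIC))
E
```

```text
(no output)
```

View pics/s3.png

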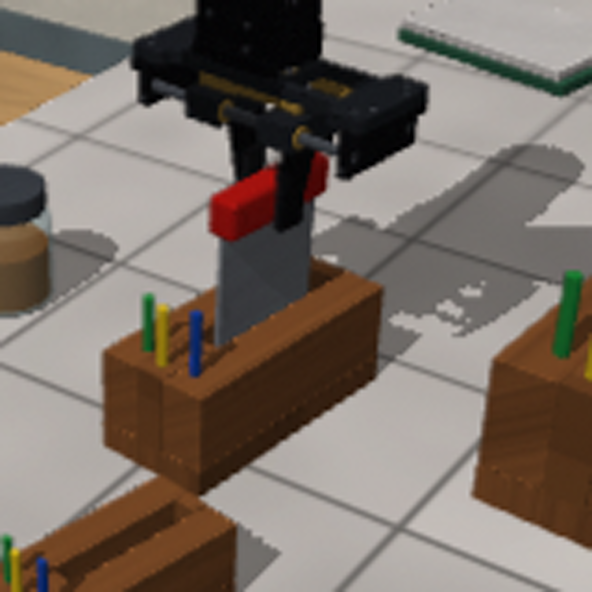

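The blade has entered the slot (crop 265,300) with no contact force, so I'm lowering it the rest of the way gently.

play_rows --commands "0 0 -0.25 0 0 0;0 0 -0.25 0 0 0;0 0 -0.25 0 0 0;0 0 -0.25 0 0 0;0 0 -0.2 0 0 0;0 0 -0.1 0 0 0;0 0 -0.1 0 0 0;0 0 -0.05 0 0 0;0 0 -0.05 0 0 0;0 0 0 0 0 0"

```text
time_s: 10.85
tcp_pos: [0.4899, -0.2066, 0.1055]
ee_rot: [[-0.125, -0.992, -0.0], [-0.992, 0.125, 0.0], [-0.0, 0.0, -1.0]]
wrist_force: [0.8, -0.5, -2.6]
gripper_width: 0.273
gripper_force: 29.7
```

play_rows --commands "0 0 -0.05 0 0 0;0 0 -0.05 0 0 0;0 0 0 0 0 0"

```text
time_s: 11.15
tcp_pos: [0.4898, -0.2065, 0.1024]
ee_rot: [[-0.125, -0.992, -0.0], [-0.992, 0.125, 0.0], [-0.0, 0.0, -1.0]]
wrist_force: [0.4, 0.4, -3.2]
gripper_width: 0.272
gripper_force: 29.7
```

play_rows --commands "0 0 -0.03 0 0 0;0 0 -0.03 0 0 0;0 0 0 0 0 0"

```text
time_s: 11.45
tcp_pos: [0.4902, -0.2067, 0.1016]
ee_rot: [[-0.125, -0.992, 0.001], [-0.992, 0.125, -0.0], [0.0, -0.001, -1.0]]
wrist_force: [-1.8, 2.2, 4.5]
gripper_width: 0.269
gripper_force: 29.7
```

Wrist force has risen from −3 to +4.5 N, so the blade is on the slot's bottom. Releasing.

play_rows --commands "0 0 0 0 0 0;0 0 0 0 0 0;0 0 0 0 0 0;0 0 0 0 0 0;0 0 0 0 0 0;0 0 0 0 0 0;0 0 0 0 0 0;0 0 0 0 0 0" --grip 87

```text
time_s: 12.25
tcp_pos: [0.4899, -0.2066, 0.1007]
ee_rot: [[-0.125, -0.992, -0.0], [-0.992, 0.125, -0.0], [0.0, 0.0, -1.0]]
wrist_force: [-1.2, -1.0, 0.1]
gripper_width: 0.919
gripper_force: 0.0
```

```bash
python3 - <<'E'
from h import *
p,d,w=cloud("side");cv2.imwrite("pics/s4.png",cv2.resize(p[100:260,260:420],None,fx=3.7,fy=3.7,interpolation=cv2.INTER_CUBIC))
E
```

```text
(no output)
```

View pics/s4.png

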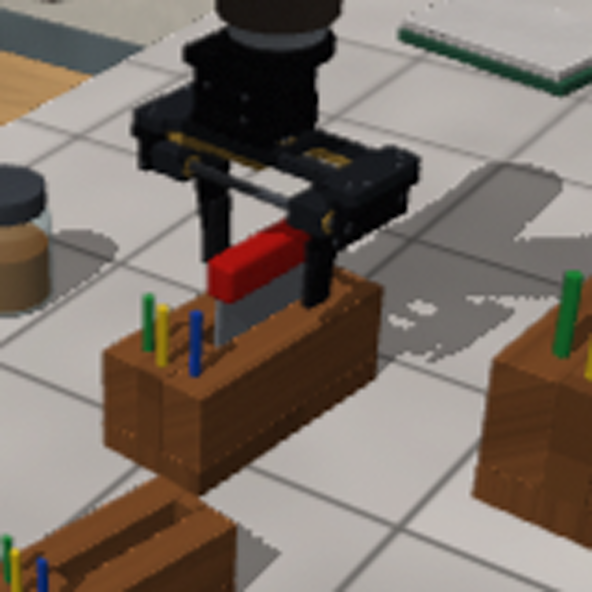

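The scraper stands in the slot with its handle (crop 258,265) free between the open fingers. I'm raising the tool.

play_rows --commands "0 0 0.2 0 0 0;0 0 0.3 0 0 0;0 0 0.4 0 0 0;0 0 0.5 0 0 0;0 0 0.6 0 0 0;0 0 0.6 0 0 0;0 0 0.6 0 0 0;0 0 0.6 0 0 0;0 0 0.6 0 0 0;0 0 0.4 0 0 0;0 0 0 0 0 0;0 0 0 0 0 0;0 0 0 0 0 0"

```text
time_s: 13.6
tcp_pos: [0.4893, -0.2064, 0.2437]
ee_rot: [[-0.125, -0.992, -0.002], [-0.992, 0.125, 0.001], [-0.0, 0.002, -1.0]]
wrist_force: [-0.0, -0.3, -1.3]
gripper_width: 1.002
gripper_force: 0.0
```

```bash
python3 - <<'E'
from h import *
p,d,w=cloud("side");cv2.imwrite("pics/s5.png",cv2.resize(p[100:260,260:420],None,fx=3.7,fy=3.7,interpolation=cv2.INTER_CUBIC))
Q=p.astype(int);m=(Q[...,2]>110)&(Q[...,1]<50)&(Q[...,0]<60)&(abs(w[...,1]+.2)<.12)&(abs(w[...,0]-.49)<.08)
q=w[m];t=q[q[:,2]>np.percentile(q[:,2],97)-.008]
print(q[:,2].max(),cv2.minAreaRect((t[:,:2]*1000).astype(np.float32)))
E
```

```text
0.1380426280361271 ((489.2062072753906, -203.9604034423828), (100.96940612792969, 20.750377655029297), 83.7729263305664)
```

View pics/s5.png

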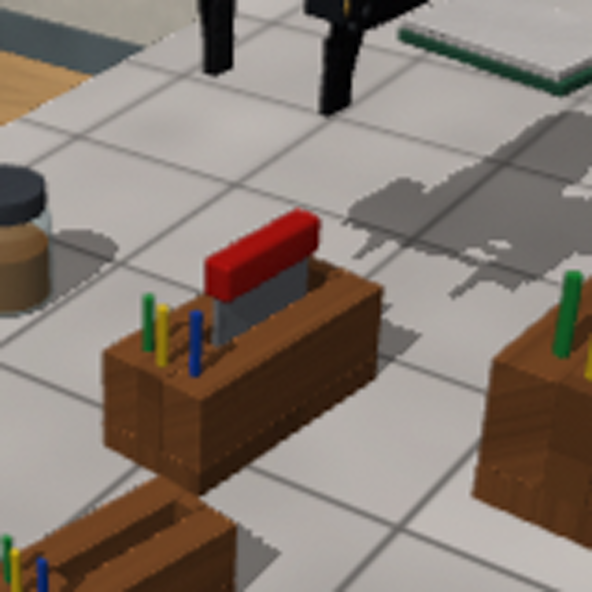

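It's upright in the slot, with the handle at crop (262,255) and its top near 0.136 m. I'll wait a moment to check it isn't still tipping.

play_rows --commands "0 0 0 0 0 0;0 0 0 0 0 0;0 0 0 0 0 0;0 0 0 0 0 0;0 0 0 0 0 0;0 0 0 0 0 0;0 0 0 0 0 0;0 0 0 0 0 0;0 0 0 0 0 0;0 0 0 0 0 0;0 0 0 0 0 0;0 0 0 0 0 0;0 0 0 0 0 0;0 0 0 0 0 0;0 0 0 0 0 0"

```text
time_s: 15.15
tcp_pos: [0.4899, -0.2066, 0.2448]
ee_rot: [[-0.125, -0.992, 0.0], [-0.992, 0.125, 0.0], [-0.0, -0.0, -1.0]]
wrist_force: [-0.0, -0.2, 0.6]
gripper_width: 1.002
gripper_force: 0.0
```

```bash
python3 - <<'E'
from h import *
p,d,w=cloud("side")
Q=p.astype(int);m=(Q[...,2]>110)&(Q[...,1]<50)&(Q[...,0]<60)&(abs(w[...,1]+.2)<.12)&(abs(w[...,0]-.49)<.08)
q=w[m];t=q[q[:,2]>np.percentile(q[:,2],97)-.008]
rc=cv2.minAreaRect((t[:,:2]*1000).astype(np.float32));print(q[:,2].max(),rc)
if abs(rc[0][0]-489.2)<2: print(r.finish_job())
E
```

```text
0.13833050127479002 ((486.27874755859375, -203.87750244140625), (100.36624145507812, 18.9915771484375), 82.21366119384766)
```

The reading shifted 3 mm, which could be noise or slow tipping, so I'm checking again.

```bash
python3 - <<'E'
from h import *
for k in range(12):
    p,d,w=cloud("side")
    Q=p.astype(int);m=(Q[...,2]>110)&(Q[...,1]<50)&(Q[...,0]<60)&(abs(w[...,1]+.2)<.12)&(abs(w[...,0]-.49)<.08)
    v,u=np.where(m);q=w[m];print(len(u),u.mean().round(2),v.mean().round(2),np.median(q,0).round(4))
E
```

```text
212 328.56 167.23 [ 0.4876 -0.187   0.1344]
213 328.32 167.24 [ 0.4881 -0.1864  0.1345]
211 328.16 167.16 [ 0.4885 -0.1883  0.1343]
206 327.89 167.0 [ 0.4894 -0.1882  0.1343]
203 327.94 166.86 [ 0.4898 -0.1879  0.1347]
204 327.95 166.82 [ 0.4895 -0.1879  0.1345]
204 327.96 166.83 [ 0.4895 -0.1883  0.1343]
209 327.95 167.02 [ 0.4889 -0.1871  0.1342]
210 328.19 167.22 [ 0.4881 -0.1868  0.1345]
208 328.35 167.26 [ 0.4875 -0.187   0.1345]
210 328.47 167.31 [ 0.4877 -0.1876  0.1344]
208 328.6 167.18 [ 0.4871 -0.1882  0.1344]
```

It's rocking about ±1.5 mm on its edge. There's plenty of time, so I'll let it settle.

play_rows --commands "0 0 0 0 0 0;0 0 0 0 0 0;0 0 0 0 0 0;0 0 0 0 0 0;0 0 0 0 0 0;0 0 0 0 0 0;0 0 0 0 0 0;0 0 0 0 0 0;0 0 0 0 0 0;0 0 0 0 0 0;0 0 0 0 0 0;0 0 0 0 0 0;0 0 0 0 0 0;0 0 0 0 0 0;0 0 0 0 0 0;0 0 0 0 0 0;0 0 0 0 0 0;0 0 0 0 0 0;0 0 0 0 0 0;0 0 0 0 0 0"

```text
time_s: 17.8
tcp_pos: [0.4899, -0.2066, 0.2447]
ee_rot: [[-0.125, -0.992, -0.0], [-0.992, 0.125, -0.0], [0.0, 0.0, -1.0]]
wrist_force: [1.1, -0.2, 0.8]
gripper_width: 1.003
gripper_force: 0.0
```

play_rows --commands "0 0 0 0 0 0;0 0 0 0 0 0;0 0 0 0 0 0;0 0 0 0 0 0;0 0 0 0 0 0;0 0 0 0 0 0;0 0 0 0 0 0;0 0 0 0 0 0;0 0 0 0 0 0;0 0 0 0 0 0;0 0 0 0 0 0;0 0 0 0 0 0;0 0 0 0 0 0;0 0 0 0 0 0;0 0 0 0 0 0;0 0 0 0 0 0;0 0 0 0 0 0;0 0 0 0 0 0;0 0 0 0 0 0;0 0 0 0 0 0"

```text
time_s: 19.8
tcp_pos: [0.4899, -0.2066, 0.2447]
ee_rot: [[-0.125, -0.992, -0.0], [-0.992, 0.125, 0.0], [-0.0, 0.0, -1.0]]
wrist_force: [-0.2, 0.7, -0.4]
gripper_width: 1.002
gripper_force: 0.0
```

```bash
python3 - <<'E'
from h import *
X=[]
for k in range(14):
    p,d,w=cloud("side")
    Q=p.astype(int);m=(Q[...,2]>110)&(Q[...,1]<50)&(Q[...,0]<60)&(abs(w[...,1]+.2)<.12)&(abs(w[...,0]-.49)<.08)
    v,u=np.where(m);X.append(u.mean())
print(np.round(X,2),np.median(w[m],0).round(4))
if np.ptp(X)<0.75: print(r.sense()["time_s"],r.finish_job())
E
```

```text
[328.26 328.1  327.85 327.89 327.97 328.14 328.29 328.43 328.32 328.11
 327.96 327.87 327.96 328.05] [ 0.4885 -0.186   0.1346]
the job is handed in; nothing more can be done
20.5 None
```

I lifted the scraper out of the stand, lowered it into the middle block's slot until the blade touched the bottom, and let go. I handed the job in at 20.5 s. The scraper was upright but still rocking slightly (about 1 mm), the tool was raised clear, and the tin and jar were not touched; no verdict was returned.

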